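Shake the stuck sleeves out of a centrifuge carrier

TASK

The washed centrifuge carrier is draining mouth-down on the ribbed drying tray with its three steel sleeves still stuck inside. Lift it by its base and carry it gently, still upturned and with the sleeves in it, over the deep lined steel tray, then shake it up and down in the air, without knocking it on the tray, until it stops getting lighter and all three sleeves have dropped into that tray. Then gently stand the empty carrier mouth-down on the ribbed tray again, leaving the timer, the slide carton and the strip canister where they are.

Things in the scene. Friction and masses are not known exactly. Their poses are not given: they have to be found in the camera images.
- carrier: Grey three-pocket centrifuge carrier, upturned: an upright block 44 mm wide (its x), 124 mm long (its y; 144 mm over the yokes on its short ends), 85 mm high. Origin: centre of the open mouth, its underside; z points up to the closed flat base. Weighs 0.35 kg empty. Three pockets in a row along y, 40 mm apart and 77 mm deep, hold one sleeve each.
- carrier_grip (a point): Where to grip the carrier: on its middle axis 65 mm above its mouth (20 mm under the flat base), with the same axes; take it across its 44 mm width (x), on the plain long sides. From 42 mm above the mouth downward each long side has three steel spring tongues that hold the sleeves and must stay free to flex outward.
- sleeve_1: Steel cup-shaped tube sleeve, 28 mm across (34 mm over its collar), 62 mm long, 0.09 to 0.11 kg. Origin: centre of its mouth end, which has a 10 mm long collar; z points to its rounded closed end. At the start it is mouth-down in the carrier's pocket at y = -40 mm, its mouth 10 mm above the carrier's mouth, the collar resting on two opposed spring tongues.
- sleeve_2: The same, in the middle pocket. The tongues bear a sleeve while the carrier is moved gently (accelerations under about 2 m/s2). They let it snap out downward when the carrier is thrown upward, or stopped on its way down, at about 4 to 8 m/s2: strokes of 60 mm straight up and down in 0.15 to 0.2 s each. They may come out one by one, the lightest last.
- sleeve_3: The same, in the pocket at y = +40 mm of the carrier.
- sleeve_1_mid (a point): Middle of sleeve 1 (on its axis, 31 mm from each end).
- sleeve_2_mid (a point): Middle of sleeve 2.
- sleeve_3_mid (a point): Middle of sleeve 3.
- catch_tray: Deep steel tray with a white pad in it, fixed: 270 mm long (its x), 190 mm wide (its y), rim 49 mm high; inside 264 x 184 mm, pad surface 6 mm above the bench. Origin: centre of its underside. Stands left or right of the drying tray. Shake with the carrier's mouth about 150 mm above the bench, so that a sleeve landing on end does not block the next.
- drying_tray: Flat ribbed aluminium drying tray, fixed: 170 mm wide (its x), 300 mm long (its y), rim 12 mm high; seven ribs along its y, 7 mm high and 22 mm apart. Origin: centre of its underside. The carrier stands on the ribs (its origin 7 mm above the bench), its length roughly along them.
- bench_timer: Beige bench timer, 64 x 64 x 19 mm, bystander. Origin at the centre of its underside.
- slide_carton: White and green carton, 60 x 83 x 34 mm, bystander. Origin at the centre of its underside.
- strip_canister: White canister with a black cap, 44 mm in diameter and 122 mm high, bystander. Origin at the centre of its underside.

How it is judged (in metres and radians):
On the way, in this order (a step that is already met when the one before it is completed fails the run):
1. the carrier is held upturned over the steel tray, clear of it, with all three sleeves still in it (x of carrier in the frame of catch_tray between -0.1 and 0.1 m and y of carrier in the frame of catch_tray between -0.08 and 0.08 m and height (world z) of carrier above 0.055 m and angle between carrier's own z axis and vertical below 0.8 rad and z of sleeve_1 in the frame of carrier between 0.002 and 0.025 m and x of sleeve_1 in the frame of carrier between -0.02 and 0.02 m and z of sleeve_2 in the frame of carrier between 0.002 and 0.025 m and x of sleeve_2 in the frame of carrier between -0.02 and 0.02 m and z of sleeve_3 in the frame of carrier between 0.002 and 0.025 m and x of sleeve_3 in the frame of carrier between -0.02 and 0.02 m), for 0.1 s.
2. all three sleeves lie in the steel tray while the carrier is still held upturned above it (x of carrier in the frame of catch_tray between -0.1 and 0.1 m and y of carrier in the frame of catch_tray between -0.08 and 0.08 m and height (world z) of carrier above 0.055 m and angle between carrier's own z axis and vertical below 0.8 rad and contact force between the fingers and carrier above 0.5 N and x of sleeve_1_mid in the frame of catch_tray between -0.132 and 0.132 m and y of sleeve_1_mid in the frame of catch_tray between -0.092 and 0.092 m and height (world z) of each of sleeve_1_mid, sleeve_2_mid, sleeve_3_mid below 0.06 m and x of sleeve_2_mid in the frame of catch_tray between -0.132 and 0.132 m and y of sleeve_2_mid in the frame of catch_tray between -0.092 and 0.092 m and x of sleeve_3_mid in the frame of catch_tray between -0.132 and 0.132 m and y of sleeve_3_mid in the frame of catch_tray between -0.092 and 0.092 m), for 0.1 s.
At the end, for the whole second after the job is handed in: All three sleeves rest inside the steel tray (middles within its walls, below 60 mm); the empty carrier stands at rest mouth-down on the drying tray's ribs, upright within 0.08 rad, origin 3 to 11 mm above the bench, within 70 mm across and 120 mm along of the tray's centre (x of sleeve_1_mid in the frame of catch_tray between -0.132 and 0.132 m and y of sleeve_1_mid in the frame of catch_tray between -0.092 and 0.092 m and height (world z) of each of sleeve_1_mid, sleeve_2_mid, sleeve_3_mid below 0.06 m and x of sleeve_2_mid in the frame of catch_tray between -0.132 and 0.132 m and y of sleeve_2_mid in the frame of catch_tray between -0.092 and 0.092 m and x of sleeve_3_mid in the frame of catch_tray between -0.132 and 0.132 m and y of sleeve_3_mid in the frame of catch_tray between -0.092 and 0.092 m and linear speed of each of sleeve_1, sleeve_2, sleeve_3 below 0.03 m/s and x of carrier in the frame of drying_tray between -0.07 and 0.07 m and y of carrier in the frame of drying_tray between -0.12 and 0.12 m and z of carrier in the frame of drying_tray between 0.003 and 0.011 m and angle between carrier's own z axis and vertical below 0.08 rad and linear speed of carrier below 0.02 m/s); the robot touches nothing.
It fails at once if the carrier is knocked against the steel tray (over 15 N) (contact force between carrier and catch_tray above 15 N).
It fails at once if the carrier is dropped onto the drying tray (moving at over 0.5 m/s within 11 mm of its ribs) (height (world z) of carrier below 0.018 m and linear speed of carrier above 0.5 m/s).
It fails at once if the timer is moved by more than 30 mm (distance of bench_timer from where it was at the start of the episode above 0.03 m).
It fails at once if the slide carton is moved by more than 30 mm (distance of slide_carton from where it was at the start of the episode above 0.03 m).
It fails at once if the strip canister is moved by more than 30 mm (distance of strip_canister from where it was at the start of the episode above 0.03 m).
It also fails if it takes over 61 s, if anything falls off the work surface, if the arm or the gripper's body presses on something with over 40 N, if the wrist force passes 120 N, or if a joint passes its speed limit or range.

ROBOT

A 6-joint arm with a two-finger parallel gripper is mounted at the origin on the work surface; the furniture and walls round the work are solid. World frame = base frame: x ahead of the robot, y to its left, z up, the work surface at z = 0. Lengths are in mm, angles in rad, forces in N, time in s.
With the tool pointing down it reaches from about 400 to 925 mm from the base axis. Payload 12.5 kg.
Tool frame: the origin (TCP) lies at the very end of the fingers, on their centre line; the grasp point (between the pads) lies env.grip_point_offset behind it (env.grip_point_offset is the distance from the TCP to the grasp point, in mm); y points along the fingers, z is the direction in which the jaws open and shut, and the axes are right-handed (so a half turn about y gives the same grasp; the last joint's range is limited). The gripper opens to 95 mm and grips with 3 to 60 N. Pads are 20 mm wide; open, the fingers measure 119 mm over their backs; the gripper's body (75 mm by 180 mm) begins 59 mm behind the grasp point.
Start: joints at [1.192, 0.491, 1.559, -0, 1.092, -0.106], TCP at [168.375, 601.911, 214.661] pointing down, gripper open.
Joint ranges: [-3.1, 3.1], [-0.84, 2.19], [0.05, 2.79], [-1.13, 4.28], [0.06, 2.93], [-2.69, 2.69]. Speed limits (rad/s): [2.22, 2.22, 2.79, 3.14, 3.14, 3.14].

INTERFACE

Orientations are given as [roll, pitch, yaw] about the fixed x, y, z axes, in that order (R = Rz(yaw) Ry(pitch) Rx(roll)).
In Python, from cell import readout, read_camera, env, nets gives the robot as it stands.
- The arm moves only by the tool apply_moves, never from a script. Its argument "increments" is a list of rows, each a list of 3 entries, a list of its own where there are three numbers: the shift along the tool's x, y, z in cm, then the turn, a rotation vector about the tool's x, y, z in degrees, then the finger opening in cm, from 0 to 9.51. A call has exactly 5 rows; each row shifts and turns the pose as measured when the row begins, along the tool's axes as they then stand; what a row does not reach is not made up. A row lasts 1/8 s, in which the tool goes at most 62.5 mm and 10.7 degrees, less where a joint would pass 70% of its speed; a pose out of reach is approached as far as the arm can. A call with a gripper value outside its range is refused whole. The fingers move at their own pace and stop on an object; the grip force is fixed at half the most. Time passes only in rows, so rows that do not move let the fingers close, or fill a call up. It gives the time, the measured TCP pose, the force and the opening at its end, in the units of the state.
- readout.state(): the state, without advancing time (a new reading comes with each control period).
- read_camera(name): name is "side" or "top"; returns a dict with "img" (420x560x3 uint8, red, green, blue), "vfov" (degrees; the focal length in pixels is half the picture's height over the tangent of half this angle, whatever the lens; pixels are square), "cx", "cy" (the principal point, pixels), "rvec" (rotation vector, rad) and "tvec" (3), from world to camera coordinates, as OpenCV has them. Camera axes: x right, y down, z forward; pixel columns grow to the right and rows downward; lengths in mm; the calibration is good to about 2 mm. A picture is of the moment at which its call begins. There is no depth.
- env.job_done(): hands the job in, once; it reports no verdict.
Trained networks look in a picture, given as the dict that the camera call returned (one of the last four; its "shot" number tells which), for a name from the list of things; names that differ only in an ending like _2 or _b are one class to them, and where a whole thing is asked for, a point or a joint stands for the part that bears it (a point fixed in the world has none). Each returns a list of dicts, best first, with "confidence" (0 to 1); they miss things now and then, are a little off and sometimes report something else, mostly with a low value. They report only what shows in the picture. A call takes as long as a camera call.
- nets.look_for(picture, thing): "point" ([x, y, z] in mm, in the coordinates of the camera as it stood for that picture, good to about 4 mm: the middle of the surface that is visible of it).
- nets.mark_of(picture, thing): "point" ([x, y, z] in mm, in the coordinates of the camera as it stood for that picture, good to about 4 mm: a listed point, or the origin of a listed thing).
The state is a dict: "t": time; "joints": joint angles; "qvel": joint speeds; "tau": joint torques, N m; "eef_pos": TCP position; "tcp_rot": TCP orientation; "ft_force": force on the tool from outside, world axes, zero at the start; "moment": the same for the moment, N m; "opening": opening from 0.0 (shut) to 1.0 (fully open).
Only numpy, scipy, OpenCV 4.12 (cv2) and the standard library are available. Lean on these libraries where they do the work, as an engineer would, in place of code of your own. Each camera call takes 0.05 s, during which the arm holds its last target. There are 200 camera calls.

## Working session

There is one attempt and no reset: what is moved stays moved. The work goes in short steps, Python scripts to look and compute and a tool call to move; the robot and the scene stay as the last step left them, time stands still between calls to the robot, and variables do not carry over. Pictures are saved under pics/ and viewed, about 8 in all and at most 12, crops included, and the job is handed in when it is done.

Besides the shell and the picture viewer there is one more tool, called after "Call:" as name([rows], argument=value, ...), one row to a line, values as JSON. apply_moves: Moves the arm, as the interface text tells. Its arguments: {"type":"object","properties":{"increments":{"type":"array"}},"required":["increments"]}

```bash
mkdir -p pics
cat > h.py <<'E'
import numpy as np, cv2
from cell import readout, read_camera, env, nets
from scipy.spatial.transform import Rotation as R
def w(p,pt): return cv2.Rodrigues(np.array(p["rvec"],float))[0].T@(np.array(pt,float)-np.array(p["tvec"],float).ravel())
def px(p,P):
    f=210/np.tan(np.radians(p["vfov"])/2)
    c=cv2.Rodrigues(np.array(p["rvec"],float))[0]@np.array(P,float)+np.array(p["tvec"],float).ravel()
    return f*c[:2]/c[2]+[p["cx"],p["cy"]]
def save(p,n): cv2.imwrite("pics/"+n+".png",p["img"][:,:,::-1])
E
python3 - <<'E'
from h import *
s=readout.state(); print({k:np.round(v,3) for k,v in s.items()}, env.grip_point_offset)
ims=[]
for c in("side","top"):
    p=read_camera(c); ims.append(p["img"])
    for n in["carrier","carrier_grip","sleeve_1","catch_tray","drying_tray","bench_timer","slide_carton","strip_canister"]:
        for f in(nets.mark_of,nets.look_for):
            try:print(c,n,f.__name__,[(np.round(w(p,d["point"])),round(d["confidence"],2),np.round(px(p,w(p,d["point"])))) for d in f(p,n)[:2]])
            except Exception as e: print(c,n,e)
for n,i in zip(("side0","top0"),ims): cv2.imwrite(f"pics/{n}.png",i[:,:,::-1])
E
```

```text
{'t': np.float64(0.0), 'joints': array([ 1.192,  0.492,  1.559,  0.   ,  1.092, -0.106]), 'qvel': array([-0.   ,  0.   , -0.001,  0.   , -0.001, -0.   ]), 'tau': array([ 2.0000e-03, -6.1265e+01, -2.5817e+01,  6.9000e-02,  4.8000e-02,
       -0.0000e+00]), 'eef_pos': array([168.266, 601.667, 214.053]), 'tcp_rot': array([-1.572,  0.   , -0.273]), 'ft_force': array([ 0.968, -1.046, -0.024]), 'moment': array([ 0.023,  0.001, -0.028]), 'opening': np.float64(0.998)} 18.8
side carrier call [(array([542., 139.,   5.]), 0.61, array([290., 307.]))]
side carrier call [(array([538., 161.,  74.]), 0.83, array([291., 294.]))]
side carrier_grip call [(array([545., 138.,  68.]), 0.92, array([288., 286.]))]
side carrier_grip call [(array([542., 154.,  72.]), 0.69, array([289., 292.]))]
side sleeve_1 call []
side sleeve_1 call []
side catch_tray call [(array([ 532., -105.,   -0.]), 0.79, array([307., 223.]))]
side catch_tray call [(array([ 528., -113.,    6.]), 0.61, array([310., 219.]))]
side drying_tray call [(array([536., 159.,   0.]), 0.69, array([291., 318.]))]
side drying_tray call [(array([522.
[... 1102 characters left out ...]
ray([193., 248.]))]
top drying_tray call [(array([529., 177.,   4.]), 0.72, array([187., 253.]))]
top bench_timer call [(array([ 448., -276.,    1.]), 0.59, array([384., 284.]))]
top bench_timer call [(array([ 449., -273.,   19.]), 0.81, array([384., 283.]))]
top slide_carton call [(array([ 560., -281.,    4.]), 0.84, array([384., 235.]))]
top slide_carton call [(array([ 560., -279.,   38.]), 0.84, array([386., 234.]))]
top strip_canister call [(array([756.,  49.,  -3.]), 0.94, array([241., 156.])), (array([542., 141.,  69.]), 0.61, array([198., 246.]))]
top strip_canister call [(array([745.,  45., 121.]), 0.77, array([239., 148.])), (array([ 527., -103.,    7.]), 0.38, array([308., 251.]))]
```

View pics/top0.png

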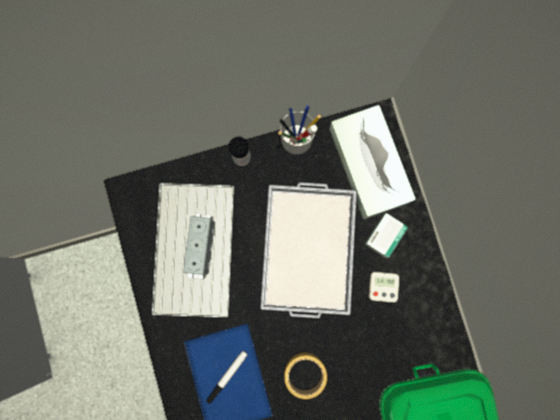

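View pics/side0.png

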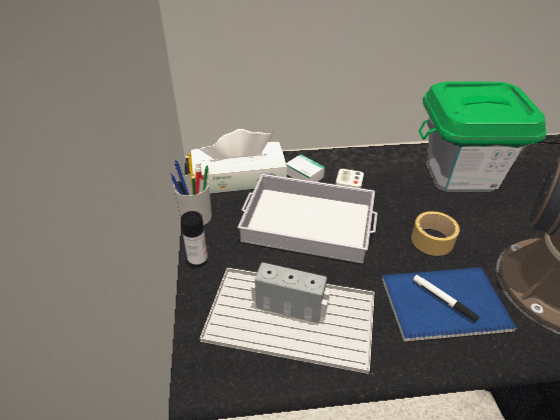

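The top view shows the drying tray around (193,250) with the carrier on it at (198,245), slightly rotated. The steel tray is at (308,250), the canister at (240,150), the carton at (387,235) and the timer at (384,287). The side view agrees. Next I'll measure the yaws on enlarged crops.

Run:
```python
from h import *
a=cv2.imread("pics/top0.png")[205:285,165:235]; b=cv2.imread("pics/side0.png")[255:325,245:335]
A=cv2.resize(a,(420,480),interpolation=cv2.INTER_CUBIC); B=cv2.resize(b,None,fx=4,fy=4,interpolation=cv2.INTER_CUBIC)
o=np.zeros((480,790,3),np.uint8); o[:,:420]=A; o[:280,430:790]=B
cv2.imwrite("pics/crop.png",o)
f=lambda p,u,v,z:(lambda Rm,t,F:(lambda C,d:C+d*(z-C[2])/d[2])(-Rm.T@t,Rm.T@np.array([(u-p["cx"])/F,(v-p["cy"])/F,1])))(cv2.Rodrigues(np.array(p["rvec"],float))[0],np.array(p["tvec"],float).ravel(),210/np.tan(np.radians(p["vfov"])/2))
p=read_camera("top"); q=read_camera("side")
print("catch rim top",[np.round(f(p,u,v,49)[:2]) for u,v in((270,187),(355,190),(351,314),(262,309))])
print("dry rim top",[np.round(f(p,u,v,12)[:2]) for u,v in((160,184),(234,187),(228,316),(153,315))])
print("catch rim side",[np.round(f(q,u,v,49)[:2]) for u,v in((259,178),(376,187),(362,256),(241,239))])
print("dry rim side",[np.round(f(q,u,v,12)[:2]) for u,v in((230,270),(376,292),(370,362),(205,341))])
for c in (p,q): print(np.round(-cv2.Rodrigues(np.array(c["rvec"],float))[0].T@np.array(c["tvec"],float).ravel()))
open("h.py","a").write('''
def ray(p,u,v,z):
    Rm=cv2.Rodrigues(np.array(p["rvec"],float))[0];t=np.array(p["tvec"],float).ravel();F=210/np.tan(np.radians(p["vfov"])/2)
    C=-Rm.T@t;d=Rm.T@np.array([(u-p["cx"])/F,(v-p["cy"])/F,1]);return C+d*(z-C[2])/d[2]
''')
```

```text
catch rim top [array([672., -19.]), array([ 661., -211.]), array([ 385., -192.]), array([401.,   4.])]
dry rim top [array([690., 236.]), array([680.,  65.]), array([384.,  83.]), array([391., 252.])]
catch rim side [array([ 660., -194.]), array([ 380., -201.]), array([411.,  26.]), array([660.,  16.])]
dry rim side [array([674.,  71.]), array([379.,  83.]), array([391., 236.]), array([680., 239.])]
[ 478.  -42. 1226.]
[491. 648. 709.]
```

View pics/crop.png

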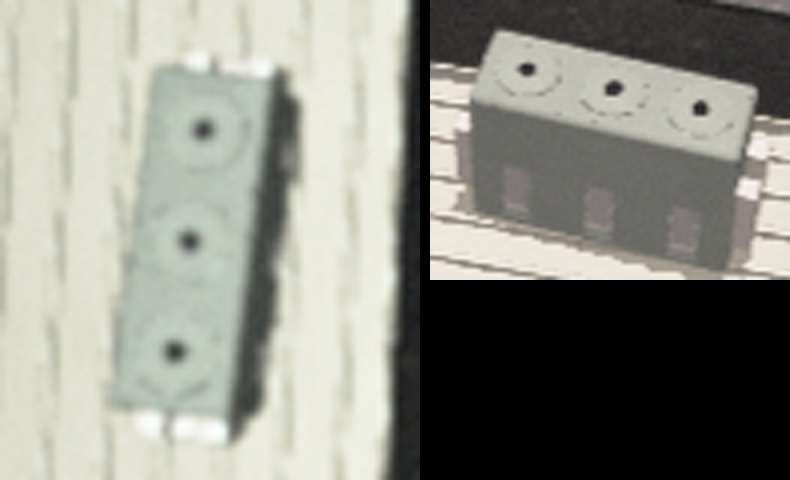

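Run:
```python
from h import *
p=read_camera("top"); q=read_camera("side")
T=[(198.8,226.5),(196.6,245.1),(194.1,263.5)];S=[(269.25,272.25),(290.75,277),(312.5,282)]
def P(p):
    K=210/np.tan(np.radians(p["vfov"])/2)
    return np.array([[K,0,p["cx"]],[0,K,p["cy"]],[0,0,1]])@np.c_[cv2.Rodrigues(np.array(p["rvec"],float))[0],np.array(p["tvec"],float).ravel()]
X=cv2.triangulatePoints(P(p),P(q),np.array(T).T.astype(float),np.array(S).T.astype(float)); X=(X[:3]/X[3]).T
print(X.round(1)); d=X[0]-X[2]; print("yaw",np.degrees(np.arctan2(d[1],d[0])))
print([ray(p,*t,92).round(1)[:2] for t in T],[ray(q,*t,92).round(1)[:2] for t in S])
```

```text
[[581.4 134.3  95. ]
 [541.8 139.3  94.8]
 [502.6 144.8  94.8]]
yaw -7.599888227484381
[array([582. , 134.8]), array([542.1, 139.8]), array([502.9, 145.3])] [array([581.5, 131.9]), array([541.8, 137. ]), array([502.3, 142.5])]
```

The base holes triangulate to a carrier centre of (542,139), a top at about z 93 and a yaw of -7.5°. I'm turning the tool to match and moving over.

Call:
apply_moves([
  [[0,0,0],[0,-8.1,0],9.5],
  [[4.3,0.5,-4.1],[0,0,0],9.5],
  [[4.3,0.5,-4.1],[0,0,0],9.5],
  [[4.3,0.5,-4.1],[0,0,0],9.5],
  [[4.3,0.5,-4.1],[0,0,0],9.5],
])

```text
t: 2.52
eef_pos: [320.1, 415.4, 194.0]
tcp_rot: [-1.569, -0.001, -0.12]
ft_force: [0.9, 0.0, 0.5]
opening: 1.001
```

Call:
apply_moves([
  [[4.3,0.5,-4.1],[0,-0.6,0],9.5],
  [[4.3,0.5,-4.1],[0,0,0],9.5],
  [[4.3,0.5,-4.1],[0,0,0],9.5],
  [[4.3,0.5,-4.1],[0,0,0],9.5],
  [[4.3,0.5,-4.1],[0,0,0],9.5],
])

```text
t: 3.15
eef_pos: [516.9, 179.9, 169.3]
tcp_rot: [-1.567, -0.004, -0.109]
ft_force: [0.9, 1.0, 0.7]
opening: 1.0
```

Call:
apply_moves([
  [[1.5,1,-1.9],[-0.2,1.3,0],9.5],
  [[1.0,1,-1.3],[0,0,0],9.5],
  [[0.4,0.5,-0.6],[0,0,0],9.5],
  [[0,0.5,0],[0,0,0],9.5],
  [[0,0,0],[0,0,0],9.5],
])

```text
t: 3.78
eef_pos: [543.2, 135.5, 137.7]
tcp_rot: [-1.57, -0.004, -0.134]
ft_force: [0.5, 0.1, 0.0]
opening: 0.994
```

Call:
apply_moves([
  [[-0.1,1,0.35],[0,0,-0.2],9.5],
  [[0,2.5,0],[0,0,0],9.5],
  [[0,2.5,0],[0,0,0],9.5],
  [[0,1.7,0],[0,0,0],9.5],
  [[0,0.5,0],[0,0,0],9.5],
])

```text
t: 4.4
eef_pos: [542.2, 143.1, 53.2]
tcp_rot: [-1.569, -0.01, -0.13]
ft_force: [0.1, -0.4, -0.5]
opening: 0.997
```

Run:
```python
from h import *
s=readout.state(); print(s["eef_pos"],s["tcp_rot"],s["ft_force"],s["opening"])
p=read_camera("top"); q=read_camera("side")
o=np.hstack([cv2.resize(p["img"][195:295,140:250],(440,400)),cv2.resize(q["img"][220:350,230:340],(339,400))])
cv2.imwrite("pics/pre.png",o[:,:,::-1])
```

```text
[542.19789644 143.06877007  53.19696916] [-1.56889877 -0.01024622 -0.12975707] [ 0.07591043 -0.37243029 -0.51787638] 0.9968473545260742
```

View pics/pre.png

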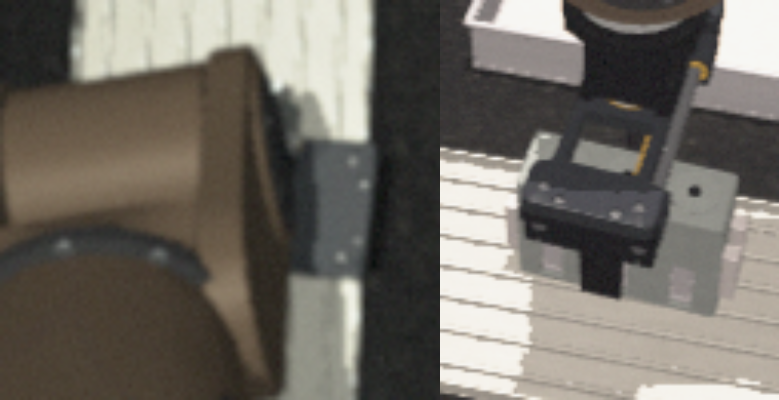

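The fingers straddle the carrier's middle, about level with the tongue tops. After a small centring correction I'll close.

Call:
apply_moves([
  [[0,-0.3,-0.3],[-0.1,0,0.6],9.5],
  [[0,0,0],[0,0,0],6.0],
  [[0,0,0],[0,0,0],4.0],
  [[0,0,0],[0,0,0],3.5],
  [[0,0,0],[0,0,0],3.5],
])

```text
t: 5.12
eef_pos: [543.0, 140.1, 59.2]
tcp_rot: [-1.57, -0.003, -0.13]
ft_force: [-0.2, -0.2, -0.1]
opening: 0.633
```

Call:
apply_moves([
  [[0,0,0],[0,0,0],3.5],
  [[0,0,0],[0,0,0],3.5],
  [[0,0,0],[0,0,0],3.5],
  [[0,0,0],[0,0,0],3.5],
  [[0,0,0],[0,0,0],3.5],
])

```text
t: 5.75
eef_pos: [542.9, 139.8, 59.2]
tcp_rot: [-1.57, -0.003, -0.13]
ft_force: [-0.3, -1.0, 0.9]
opening: 0.464
```

Opening is 44 mm, so the carrier is gripped. Now a gentle lift.

Call:
apply_moves([
  [[0,-0.2,0],[0,0,0],3.5],
  [[0,-0.5,0],[0,0,0],3.5],
  [[0,-0.8,0],[0,0,0],3.5],
  [[0,-1.1,0],[0,0,0],3.5],
  [[0,-1.3,0],[0,0,0],3.5],
])

```text
t: 6.38
eef_pos: [541.4, 139.9, 98.8]
tcp_rot: [-1.571, 0.002, -0.13]
ft_force: [0.2, 0.5, -6.7]
opening: 0.465
```

Call:
apply_moves([
  [[0,-1.5,0],[0,0,0],3.5],
  [[0,-1.6,0],[0,0,0],3.5],
  [[0,-1.7,0],[0,0,0],3.5],
  [[0,-1.7,0],[0,0,0],3.5],
  [[0,-1.5,0],[0,0,0],3.5],
])

```text
t: 7.0
eef_pos: [541.2, 139.8, 185.9]
tcp_rot: [-1.57, -0.001, -0.13]
ft_force: [0.9, -0.4, -6.1]
opening: 0.466
```

Call:
apply_moves([
  [[0,-1.2,0],[0,0,0],3.5],
  [[0,-0.8,0],[0,0,0],3.5],
  [[0,-0.4,0],[0,0,0],3.5],
  [[0,-0.2,0],[0,0,0],3.5],
  [[0,0,0],[0,0,0],3.5],
])

```text
t: 7.62
eef_pos: [540.9, 139.8, 214.2]
tcp_rot: [-1.57, -0.001, -0.13]
ft_force: [-0.4, 0.3, -6.4]
opening: 0.465
```

Call:
apply_moves([
  [[0,0,-0.3],[0,0,0],3.5],
  [[0.05,0,-0.6],[0,0,0],3.5],
  [[0.1,0,-0.9],[0,0,0],3.5],
  [[0.1,0,-1.2],[0,0,0],3.5],
  [[0.13,0,-1.5],[0,0,0],3.5],
])

```text
t: 8.25
eef_pos: [538.4, 92.0, 213.1]
tcp_rot: [-1.571, 0.001, -0.129]
ft_force: [0.6, 0.5, -6.4]
opening: 0.462
```

Call:
apply_moves([
  [[0.15,0,-1.8],[0,0,0],3.5],
  [[0.17,0,-2.0],[0,0,0],3.5],
  [[0.17,0,-2.0],[0,0,0],3.5],
  [[0.17,0,-2.0],[0,0,0],3.5],
  [[0.17,0,-2.0],[0,0,0],3.5],
])

```text
t: 8.88
eef_pos: [533.2, -14.2, 213.5]
tcp_rot: [-1.571, -0.0, -0.13]
ft_force: [0.0, -0.5, -6.5]
opening: 0.465
```

Call:
apply_moves([
  [[0.17,0,-2.0],[0,0,0],3.5],
  [[0.17,0,-1.9],[0,0,0],3.5],
  [[0.15,0,-1.7],[0,0,0],3.5],
  [[0.12,0,-1.4],[0,0,0],3.5],
  [[0.1,0,-1.1],[0,0,0],3.5],
])

```text
t: 9.5
eef_pos: [528.4, -102.9, 213.8]
tcp_rot: [-1.571, -0.001, -0.133]
ft_force: [0.5, -0.1, -6.9]
opening: 0.466
```

Call:
apply_moves([
  [[0.07,0,-0.8],[0,0,0],3.5],
  [[0.04,0,-0.5],[0,0,0],3.5],
  [[0,0,-0.2],[0,0,0],3.5],
  [[0,0,0],[0,0,0],3.5],
  [[0,0,0],[0,0,0],3.5],
])

```text
t: 10.12
eef_pos: [527.4, -118.6, 213.7]
tcp_rot: [-1.571, -0.0, -0.133]
ft_force: [-0.1, 0.4, -7.0]
opening: 0.466
```

Call:
apply_moves([
  [[0,0,0.4],[0,0,0],3.5],
  [[0,0,0.6],[0,0,0],3.5],
  [[0,0,0.4],[0,0,0],3.5],
  [[0,0,0],[0,0,0],3.5],
  [[0,0,0],[0,0,0],3.5],
])

```text
t: 10.75
eef_pos: [529.4, -102.9, 213.8]
tcp_rot: [-1.571, -0.0, -0.132]
ft_force: [0.9, -0.5, -6.9]
opening: 0.465
```

Call:
apply_moves([
  [[0,-5,0],[0,0,0],3.5],
  [[0,5,0],[0,0,0],3.5],
  [[0,-5,0],[0,0,0],3.5],
  [[0,5,0],[0,0,0],3.5],
  [[0,0,0],[0,0,0],3.5],
])

```text
t: 11.38
eef_pos: [529.9, -103.7, 213.7]
tcp_rot: [-1.571, 0.0, -0.132]
ft_force: [-0.2, 0.1, -2.9]
opening: 0.462
```

Call:
apply_moves([
  [[0,0,0],[0,0,0],3.5],
  [[0,0,0],[0,0,0],3.5],
  [[0,0,0],[0,0,0],3.5],
  [[0,0,0],[0,0,0],3.5],
  [[0,0,0],[0,0,0],3.5],
])

```text
t: 12.0
eef_pos: [531.8, -104.4, 218.6]
tcp_rot: [-1.572, -0.006, -0.133]
ft_force: [-0.8, 0.2, -3.4]
opening: 0.461
```

The weight fell from 6.9 N to 3.4 N, which is the empty carrier. I'll check with the cameras.

Run:
```python
from h import *
for i in range(2):
    for c in("side","top"):
        p=read_camera(c)
        if i==0:
            print(c,[(n,[(w(p,d["point"]).round(),round(d["confidence"],2)) for d in nets.mark_of(p,n)[:4]]) for n in ("carrier","sleeve_1_mid")])
            if c=="side": q=p
            else: t=p
print(readout.state()["ft_force"])
a=cv2.resize(q["img"][90:270,210:400],None,fx=2.5,fy=2.5)
b=cv2.resize(t["img"][170:330,250:370],None,fx=2.5,fy=2.5)
o=np.zeros((450,790,3),np.uint8); o[:450,:475]=a; o[:400,485:785]=b
cv2.imwrite("pics/shake.png",o[:,:,::-1])
```

```text
side [('carrier', [(array([ 532., -100.,  165.]), 0.71)]), ('sleeve_1_mid', [(array([556., -38.,  22.]), 0.77)])]
top [('carrier', []), ('sleeve_1_mid', [])]
[ 0.1295759  -0.73934341 -3.80303021]
```

View pics/shake.png

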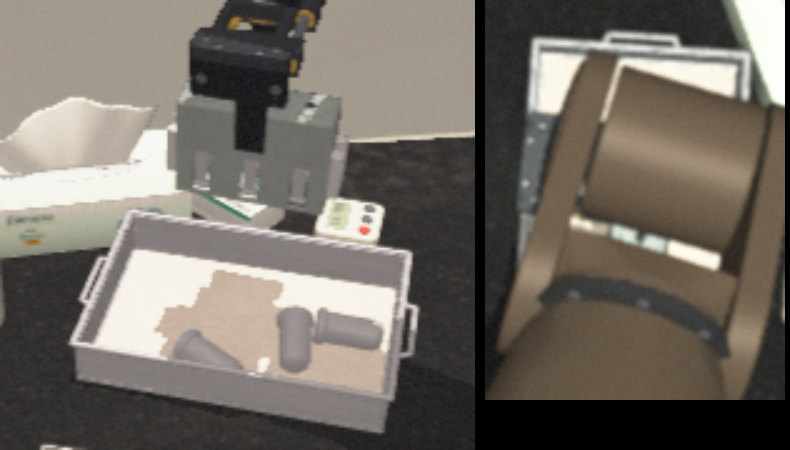

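Three sleeves lie in the steel tray, at about (210,348), (295,335) and (347,330) in the crop. The carrier is upright in the grip and has not slipped: the network puts its mouth at z 165, and I expected 166. Returning it to the ribbed tray.

Call:
apply_moves([
  [[-0.04,0,0.4],[0,0,0],3.5],
  [[-0.08,0,0.9],[0,0,0],3.5],
  [[-0.13,0,1.4],[0,0,0],3.5],
  [[-0.17,0,1.8],[0,0,0],3.5],
  [[-0.2,0,2.1],[0,0,0],3.5],
])

```text
t: 13.02
eef_pos: [534.3, -34.3, 218.1]
tcp_rot: [-1.572, -0.006, -0.134]
ft_force: [-0.8, 0.0, -3.9]
opening: 0.461
```

Call:
apply_moves([
  [[-0.21,0,2.3],[0,0,0],3.5],
  [[-0.21,0,2.3],[0,0,0],3.5],
  [[-0.21,0,2.3],[0,0,0],3.5],
  [[-0.21,0,2.3],[0,0,0],3.5],
  [[-0.21,0,2.3],[0,0,0],3.5],
])

```text
t: 13.65
eef_pos: [538.1, 90.7, 218.2]
tcp_rot: [-1.571, -0.006, -0.131]
ft_force: [0.3, -0.9, -3.6]
opening: 0.467
```

Call:
apply_moves([
  [[-0.18,0,2.0],[0,0,0],3.5],
  [[-0.14,0,1.5],[0,0,0],3.5],
  [[-0.08,0,0.9],[0,0,0],3.5],
  [[0,0,0.3],[0,0,0],3.5],
  [[0,0,0],[0,0,0],3.5],
])

```text
t: 14.28
eef_pos: [539.1, 143.6, 218.2]
tcp_rot: [-1.571, -0.006, -0.127]
ft_force: [0.1, -0.2, -3.3]
opening: 0.461
```

Call:
apply_moves([
  [[0,0.5,-0.2],[0,0,0.2],3.5],
  [[0,1.0,0],[0,0,0],3.5],
  [[0,1.5,0],[0,0,0],3.5],
  [[0,2.0,0],[0,0,0],3.5],
  [[0,2.0,0],[0,0,0],3.5],
])

```text
t: 14.9
eef_pos: [539.2, 139.8, 144.3]
tcp_rot: [-1.571, -0.003, -0.13]
ft_force: [0.0, -0.7, -4.7]
opening: 0.461
```

Call:
apply_moves([
  [[0,2.0,0],[0,0,0],3.5],
  [[0,1.5,0],[0,0,0],3.5],
  [[0,1.0,0],[0,0,0],3.5],
  [[0,0.5,0],[0,0,0],3.5],
  [[0,0,0],[0,0,0],3.5],
])

```text
t: 15.52
eef_pos: [538.4, 139.1, 88.8]
tcp_rot: [-1.572, 0.001, -0.13]
ft_force: [0.4, 0.1, -4.2]
opening: 0.459
```

Call:
apply_moves([
  [[0,0.5,0],[0,0,0],3.5],
  [[0,0.7,0],[0,0,0],3.5],
  [[0,0.6,0],[0,0,0],3.5],
  [[0,0.4,0],[0,0,0],3.5],
  [[0,0.1,0],[0,0,0],3.5],
])

```text
t: 16.15
eef_pos: [539.0, 139.2, 65.3]
tcp_rot: [-1.572, -0.001, -0.13]
ft_force: [-0.3, 0.7, -3.2]
opening: 0.46
```

Call:
apply_moves([
  [[0,0.2,0],[0,0,0],3.5],
  [[0,0.2,0],[0,0,0],3.5],
  [[0,0.1,0],[0,0,0],3.5],
  [[0,0.1,0],[0,0,0],3.5],
  [[0,0,0],[0,0,0],3.5],
])

```text
t: 16.77
eef_pos: [539.3, 139.2, 59.4]
tcp_rot: [-1.571, -0.002, -0.13]
ft_force: [0.1, 0.5, -2.9]
opening: 0.458
```

Call:
apply_moves([
  [[0,0.1,0],[0,0,0],3.5],
  [[0,0.1,0],[0,0,0],3.5],
  [[0,0,0],[0,0,0],3.5],
  [[0,0,0],[0,0,0],3.5],
  [[0,0,0],[0,0,0],3.5],
])

```text
t: 17.4
eef_pos: [539.5, 139.2, 59.4]
tcp_rot: [-1.571, -0.004, -0.13]
ft_force: [0.0, 0.6, -1.7]
opening: 0.461
```

Contact has begun: the load is falling and z no longer changes. I'll press slightly until the weight is carried.

Call:
apply_moves([
  [[0,0.2,0],[0,0,0],3.5],
  [[0,0.2,0],[0,0,0],3.5],
  [[0,0.1,0],[0,0,0],3.5],
  [[0,0,0],[0,0,0],3.5],
  [[0,0,0],[0,0,0],3.5],
])

```text
t: 18.02
eef_pos: [539.8, 138.9, 59.2]
tcp_rot: [-1.571, -0.006, -0.13]
ft_force: [-0.9, 0.2, -0.5]
opening: 0.462
```

Landed. I'm opening slowly; the room per side is only about 25 mm.

Call:
apply_moves([
  [[0,0,0],[0,0,0],4.6],
  [[0,0,0],[0,0,0],5.2],
  [[0,0,0],[0,0,0],7.0],
  [[0,0,0],[0,0,0],9.0],
  [[0,0,0],[0,0,0],9.5],
])

```text
t: 18.65
eef_pos: [540.3, 139.0, 59.0]
tcp_rot: [-1.571, -0.007, -0.13]
ft_force: [-0.2, 0.1, -0.3]
opening: 0.806
```

Call:
apply_moves([
  [[0,0,0],[0,0,0],9.5],
  [[0,0,0],[0,0,0],9.5],
  [[0,0,0],[0,0,0],9.5],
  [[0,-0.5,0],[0,0,0],9.5],
  [[0,-1,0],[0,0,0],9.5],
])

```text
t: 19.27
eef_pos: [540.0, 138.9, 74.3]
tcp_rot: [-1.571, -0.006, -0.13]
ft_force: [-0.5, 0.8, -0.5]
opening: 0.999
```

Call:
apply_moves([
  [[0,-2,0],[0,0,0],9.5],
  [[0,-3,0],[0,0,0],9.5],
  [[0,-4,0],[0,0,0],9.5],
  [[0,-4,0],[0,0,0],9.5],
  [[0,-2,0],[0,0,0],9.5],
])

```text
t: 19.9
eef_pos: [538.4, 139.0, 231.9]
tcp_rot: [-1.571, -0.007, -0.13]
ft_force: [0.2, -0.8, -0.6]
opening: 0.998
```

Call:
apply_moves([
  [[-3,0,3],[0,0,0],9.5],
  [[-4,0,4],[0,0,0],9.5],
  [[-4,0,4],[0,0,0],9.5],
  [[-4,0,4],[0,0,0],9.5],
  [[-2,0,2],[0,0,0],9.5],
])

```text
t: 20.52
eef_pos: [389.3, 333.5, 236.6]
tcp_rot: [-1.567, -0.014, -0.135]
ft_force: [0.5, -0.1, -0.7]
opening: 1.002
```

Call:
apply_moves([
  [[-3,0,3],[0,0,0],9.5],
  [[-4,0,4],[0,0,0],9.5],
  [[-2,0,2],[0,0,0],9.5],
  [[0,0,0],[0,0,0],9.5],
  [[0,0,0],[0,0,0],9.5],
])

```text
t: 21.15
eef_pos: [307.9, 438.5, 239.3]
tcp_rot: [-1.564, -0.017, -0.131]
ft_force: [0.1, -0.1, 0.4]
opening: 0.998
```

Run:
```python
from h import *
for c in("side","top"):
    p=read_camera(c)
    print(c,[(n,[(w(p,d["point"]).round(),round(d["confidence"],2)) for d in nets.mark_of(p,n)[:4]]) for n in ("carrier","carrier_grip","sleeve_1_mid","drying_tray","bench_timer","slide_carton","strip_canister")])
    save(p,"end_"+c)
```

```text
side [('carrier', [(array([541., 145.,   6.]), 0.64), (array([559., -35.,  21.]), 0.16)]), ('carrier_grip', [(array([544., 140.,  71.]), 0.94)]), ('sleeve_1_mid', [(array([557., -35.,  23.]), 0.62)]), ('drying_tray', [(array([535., 157.,   0.]), 0.89)]), ('bench_timer', [(array([ 440., -279.,   -2.]), 0.98)]), ('slide_carton', [(array([ 559., -289.,   -2.]), 0.79), (array([751.,  48.,   0.]), 0.54)]), ('strip_canister', [(array([751.,  46.,  -1.]), 0.64)])]
top [('carrier', [(array([538., 144.,   5.]), 0.82), (array([434., -95.,  18.]), 0.65)]), ('carrier_grip', [(array([541., 139.,  71.]), 0.8), (array([ 486., -103.,   24.]), 0.33), (array([ 530., -101.,    2.]), 0.16)]), ('sleeve_1_mid', [(array([558., -36.,  22.]), 0.57)]), ('drying_tray', [(array([537., 163.,   3.]), 0.74)]), ('bench_timer', [(array([ 449., -273.,    5.]), 0.62), (array([561., -36.,  22.]), 0.23)]), ('slide_carton', [(array([ 554., -281.,   -1.]), 0.64)]), ('strip_canister', [(array([754.,  47.,   1.]), 0.88), (array([434., -96.,  23.]), 0.56), (array([587., -53.,  21.]), 0.3)])]
```

View pics/end_side.png

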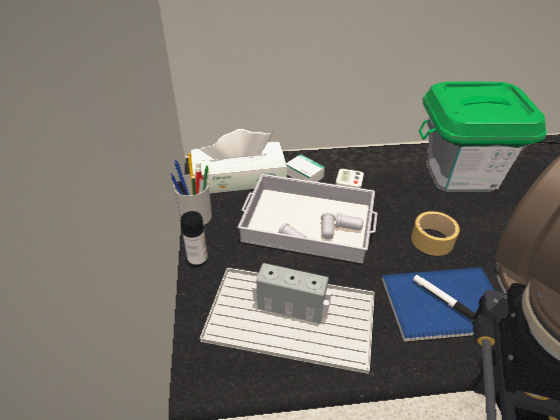

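View pics/end_top.png

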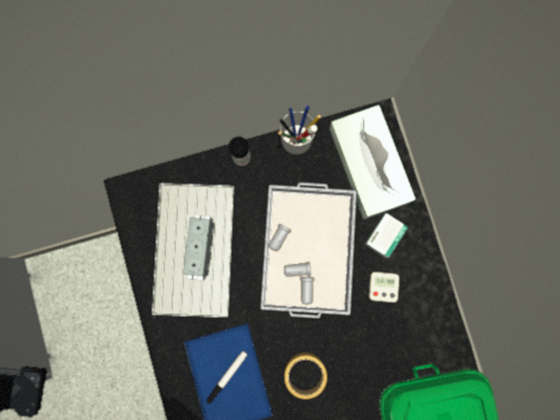

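Both views show three sleeves lying in the steel tray, at (279,237), (297,269) and (307,290) in the top view. The carrier stands upright on the ribs at (198,247), the bystanders haven't moved, and the arm is clear. Handing in.

```bash
python3 -c "
from h import *
print(env.job_done(), readout.state()['t'])"
```

```text
the job is handed in; nothing more can be done
the job is handed in; nothing more can be done
```

The job is done and handed in at about 21 s; no verdict was reported. I gripped the carrier 14 mm under its base, lifted it gently and carried it over the steel tray. Two up-and-down shakes of about 50 mm brought all three sleeves down. I then set the empty carrier back on the ribs, let go and moved the arm clear.

Last checks:
- **Weight:** the force on the tool fell from about 6.9 N to 3.4–3.8 N, which matches the empty carrier.
- **Sleeves:** both cameras show all three lying inside the steel tray. That count is from the pictures, as the network located only one of them.
- **Carrier:** it stands upright on the ribs, with its origin at about (540, 144, 6) mm. It is roughly 16 mm across the tray from the centre, within the 70 mm allowed.
- **Bystanders:** the timer, slide carton and strip canister are where they started, within the networks' error.

The networks also gave some weak false reports, such as "carrier" on a sleeve, but the pictures contradicted these. No other check failed.

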